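Slide the serving slate out over the island's edge

ROBOT

A 7-joint arm with a two-finger parallel gripper is mounted at the origin on the work surface. World frame = base frame: x ahead of the robot, y to its left, z up, the work surface at z = 0. Lengths are in m, angles in rad, forces in N, time in s.
With the tool pointing down it reaches from about 0.425 to 0.925 m from the base axis. Payload 6.8 kg.
Tool frame: the origin (TCP) lies on the centre line of the jaws, within the pads' length; the fingertips stand 19 mm ahead of it and the grasp point (between the pads) is the TCP; z points along the fingers, y is the line along which they close (so a half turn about z gives the same grasp; the last joint's range is limited). The gripper opens to 85 mm and grips with 20 to 120 N. Pads are 22 mm wide; open, the fingers measure 114 mm over their backs; the gripper's body (76 mm by 85 mm) begins 54 mm behind the grasp point. The pads swing forward as they close: fully open they stand 13 mm farther back than shut.
Start: joints at [-1.296, 0.477, 0.022, 1.555, -0.011, 1.109, -0.083], TCP at [0.252, 0.626, 0.25] pointing down, gripper open.
Joint ranges: [-2.96, 2.96], [-0.34, 2.1], [-1.41, 1.46], [0.24, 2.44], [-1.37, 4.51], [0.17, 1.92], [-2.96, 2.96]. Speed limits (rad/s): [2.39, 2.39, 3.14, 3.14, 3.14, 3.14, 3.14].

INTERFACE

Orientations are given as a rotation vector (axis times angle).
In Python, from station import arm gives the robot as it stands.
- The arm moves only by the tool apply_moves, never from a script. Its argument "motion" is a list of rows, each an object with "xyz": the shift along the world's x, y, z scaled (see below), a list of three; "turn": the turn, a rotation vector about the world's x, y, z scaled (see below), a list of three. A call has 1 to 20 rows; each row shifts and turns the commanded pose from where the row before left it; what a row does not reach is not made up. The controller multiplies each number of a shift by 50 mm and each number of a turn by 0.08 rad. A row lasts 1/10 s, in which the tool goes at most 50 mm and 8.59 degrees, less where a joint would pass 70% of its speed; a pose out of reach is approached as far as the arm can. A call with a number of a shift or a turn outside -1 to 1 is refused whole. A call with a gripper value outside its range is refused whole. "hand" is the opening, from -1 (shut) to 1 (fully open), set as the call begins (left out, the last holds). The fingers move at their own pace and stop on an object; the grip force is fixed at half the most. Time passes only in rows, so rows that do not move let the fingers close. It gives the time, the measured TCP pose, the force, the opening and the grip force at its end, in the units of the state.
- arm.state(): the state, without advancing time (a new reading comes with each control period).
- arm.grab_frame(name): name is "side" or "top"; returns the picture (384x512x3 uint8, blue, green, red); there is no depth.
- arm.calibration(name): a dict with "mtx" (3x3 intrinsics, pixels), "view" (4x4, takes a point from world to camera coordinates). Camera axes: x right, y up, looking along -z (the intrinsics and any distortion apply to the point x, -y, -z); pixel columns grow to the right and rows downward; lengths in m; the calibration is good to about 2 mm. A picture is of the moment at which its call begins. calibration takes no time and is no camera call.
- arm.sign_off(): hands the job in; it is judged then, once.
Trained networks look in the newest picture that a camera, given by its name, has taken for a name from the list of things; names that differ only in an ending like _2 or _b are one class to them, and where a whole thing is asked for, a point or a joint stands for the part that bears it (a point fixed in the world has none). Each returns a list of dicts, best first, with "confidence" (0 to 1); they miss things now and then, are a little off and sometimes report something else, mostly with a low value. They report only what shows in the picture. A call takes as long as a camera call. They do not tell look-alikes from the thing itself.
- arm.search_frame(query, camera): "at" ([x, y, z] in m, in world coordinates, good to about 4 mm: the middle of the surface that is visible of it).
- arm.masks_of(query, camera): "mask" (384x512 bool, what is visible of it).
- arm.tip_of(query, camera): "at" ([x, y, z] in m, in world coordinates, good to about 4 mm: a listed point, or the origin of a listed thing).
The state is a dict: "time": time; "joints": joint angles; "qvel": joint speeds; "tau": joint torques, N m; "eef_pos": TCP position; "orientation": TCP orientation; "wrist_force": force on the tool from outside, world axes, zero at the start; "wrist_torque": the same for the moment, N m; "grip_width": finger opening in m; "grasp_force": force on a finger pad.
Only numpy, scipy, OpenCV 4.12 (cv2) and the standard library are available. Lean on these libraries where they do the work, as an engineer would, in place of code of your own. Each camera call takes 0.05 s, during which the arm holds its last target. There are 200 camera calls.

TASK

Two thin slate boards lie flat on the kitchen island. With the fingertips, slide the rectangular one, with the ramekin riding on it, towards the stools until its long side sticks out about 5 cm past the counter's edge and runs parallel to it, so that someone can get their fingers underneath and carry it off. Only push it along the counter, never grip, lift or tip it or the ramekin, leave everything else where it is, and finish with the hand clear.

Things in the scene. Friction and masses are not known exactly. Their poses are not given: they have to be found in the camera images.
- counter_edge (a point): point on the straight front edge of the island's stone counter (the edge farthest from the robot, on the stools' side), at the middle of that edge and at the height of the counter's top face. Its x axis is level and points straight out from the counter over the floor, square to the edge; y runs along the edge to the left; z is up. The edge is straight for 1 m to either side. The island stands a little differently each time (shifted, and turned up to 6 degrees).
- slate_board: the rectangular dark slate serving board, a plain slab 140 x 220 x 8 mm, loose, about 0.66 kg, flat, no feet; 2 to 8 N slide it. Origin: centre of its underside; x along its 140 mm side, roughly towards the counter's edge, y along its 220 mm side, z up. It starts wholly on the counter, its middle 115 to 160 mm short of the edge, turned up to 20 degrees. Its 220 mm side farther from the robot must overhang.
- ramekin: a small empty white ramekin, a straight round dish 78 mm across the rim and 42 mm tall, loose, about 0.17 kg, standing on the slate board near its middle (its rim stays at least 15 mm inside the board's edges). Origin at the centre of its underside, z up.
- round_slate: bystander: a round slate board of the same dark grey stone, 180 mm across and 8 mm thick, loose, flat on the counter. Origin at the centre of its underside. It and the rectangular board swap sides of the counter from one start to the next.
- honey_jar: bystander: a closed honey jar, 66 mm across and 85 mm tall, standing on the round slate. Origin at the centre of its underside.
- pepper_mill: bystander: a turned dark wood pepper mill, 54 mm across and 190 mm tall, standing on the counter between the two boards. Origin at the centre of its underside.
- salt_shaker: bystander: a small steel salt shaker, 44 mm across and 78 mm tall, standing between the boards, nearer the robot. Origin at the centre of its underside.
- mug: bystander: a white mug, 82 mm across, 95 mm tall, its handle on its +y side, standing to one side of the boards. Origin at the centre of its underside.
- tumbler: bystander: a clear drinking glass, 74 mm across, 100 mm tall, standing to the other side of the boards. Origin at the centre of its underside.
- cheese_spreader: bystander: a cheese spreader with wooden handle, 163 mm long, 24 mm wide, 14 mm thick, lying on the counter far to the left. Origin on the counter under its middle.
Mind the look-alikes: they are no part of the job. Leave any black or red look-alike of the ramekin alone.

How it is judged:
By the outcome, as a careful person would: the job done as asked, in the order asked, and still so for the second after the job is handed in, with the robot touching nothing.
It also fails if it takes over 35 s, if anything falls off the work surface, if the arm or the gripper's body presses on something with over 40 N, if the wrist force passes 120 N, or if a joint passes its speed limit or range.

## Working session

There is one attempt and no reset: what is moved stays moved. The work goes in short steps, Python scripts to look and compute and a tool call to move; the robot and the scene stay as the last step left them, time stands still between calls to the robot, and variables do not carry over. Pictures are saved under pics/ and viewed, at most 10 in all, crops included, and the job is handed in when it is done.

Besides the shell and the picture viewer there is one more tool, called after "Request:" by a JSON object that holds its "api" and its "payload". apply_moves: Moves the arm, as the interface text tells. Shifts and turns lie within -1 to 1; 1 stands for 50 mm of shift or 0.08 rad of turn. Its arguments: {"type":"object","properties":{"motion":{"type":"array"},"hand":{"type":"number"}},"required":["motion"]}

```bash
mkdir -p pics; cat > h.py <<'E'
import numpy as np, cv2
from station import arm
def project(P,c):
    k=arm.calibration(c);V=np.array(k["view"]);K=np.array(k["mtx"])
    p=np.atleast_2d(P)@V[:3,:3].T+V[:3,3]; p=p*[1,-1,-1]; q=p@K.T
    return q[:,:2]/q[:,2:]
def ray(px,c,z):
    k=arm.calibration(c);V=np.array(k["view"]);K=np.array(k["mtx"])
    px=np.atleast_2d(px).astype(float)
    d=np.c_[px,np.ones(len(px))]@np.linalg.inv(K).T*[1,-1,-1]
    d=d@V[:3,:3]; o=-V[:3,:3].T@V[:3,3]
    return o+d*((z-o[2])/d[:,2])[:,None]
def rect(c,z=0.008):
    r=[m for m in arm.masks_of("slate_board",c)]
    out=[]
    for m in r:
        P=ray(np.argwhere(m["mask"])[:,::-1],c,z)[:,:2]
        b=cv2.minAreaRect((P*1000).astype(np.float32)); out.append((m["confidence"],b,cv2.boxPoints(b).round(0).tolist()))
    return out
E
python3 - <<'E'
from h import *
np.set_printoptions(precision=4,suppress=True)
fs=[arm.grab_frame(c) for c in("side","top")]
cv2.imwrite("pics/a.png",cv2.resize(np.vstack(fs),(400,600)));cv2.imwrite("pics/top.png",fs[1]);cv2.imwrite("pics/side.png",fs[0])
for c in("top","side"):
  for q in("slate_board","ramekin","counter_edge","round_slate"):
    print(c,q,[(round(d["confidence"],2),np.round(d["at"],3)) for d in arm.tip_of(q,c)])
  print(rect(c))
for q in("pepper_mill","salt_shaker","mug","tumbler"):
    print(q,[(round(d["confidence"],2),np.round(d["at"],3)) for d in arm.tip_of(q,"top")])
s=arm.state();print(s["time"],s["orientation"],s["eef_pos"])
E
```

```text
top slate_board [(0.85, array([ 0.529, -0.215,  0.004])), (0.62, array([ 0.577, -0.019,  0.   ]))]
top ramekin [(0.86, array([ 0.538, -0.187,  0.008])), (0.86, array([ 0.354, -0.398,  0.001])), (0.75, array([ 0.333, -0.125, -0.002]))]
top counter_edge [(0.72, array([ 0.684, -0.016, -0.001])), (0.67, array([0.573, 0.209, 0.001])), (0.34, array([ 0.486, -0.478, -0.004]))]
top round_slate [(0.85, array([ 0.574,  0.208, -0.002]))]
[(0.71, ((529.0380249023438, -214.90826416015625), (221.69375610351562, 144.01573181152344), 77.89774322509766), [[435.0, -308.0], [576.0, -338.0], [623.0, -122.0], [482.0, -91.0]]), (0.66, ((252.343017578125, 57.51104736328125), (1931.8751220703125, 879.053955078125), 88.4500503540039), [[-213.0, -896.0], [666.0, -920.0], [718.0, 1011.0], [-161.0, 1035.0]])]
side slate_board []
side ramekin [(0.94, array([ 0.331, -0.124,  0.002])), (0.86, array([ 0.526, -0.19 ,  0.006])), (0.7, array([ 0.359, -0.396,  0.003])), (0.68, array([ 0.339, -0.24 , -0.001]))]
side counter_edge [(0.84, array([ 0.684, -0.02 , -0.003]))]
side round_slate [(0.97, array([0.575, 0.208, 0.001]))]
[(0.56, ((526.9292602539062, -214.33984375), (225.52374267578125, 141.11953735351562), 77.97190856933594), [[434.0, -310.0], [572.0, -339.0], [619.0, -119.0], [481.0, -89.0]])]
pepper_mill []
salt_shaker [(0.42, array([ 0.438,  0.005, -0.001]))]
mug [(0.81, array([ 0.481, -0.474, -0.003]))]
tumbler [(0.92, array([0.567, 0.46 , 0.002]))]
0.8 [-0.5976 -3.0842 -0.0002] [0.2521 0.6262 0.2504]
```

View pics/top.png

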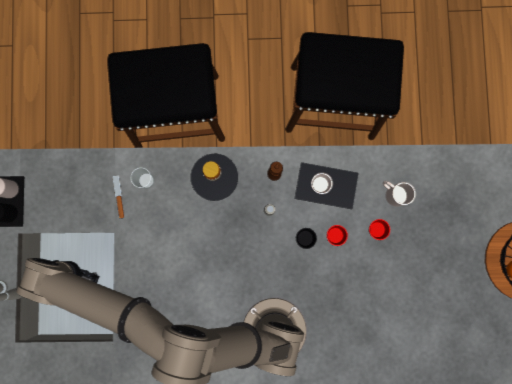

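View pics/side.png

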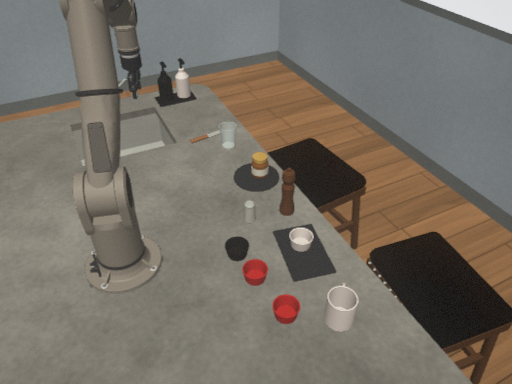

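The top view shows the rectangular slate with the white ramekin at about (327,186), the red and black look-alikes nearer the robot, and the counter's edge at row ~148. The side view agrees. Next I'll fit the edge and the ramekin and refine the board.

```bash
cat >> h.py <<'E'
def edge(img):
    L=cv2.cvtColor(img,cv2.COLOR_BGR2HSV)[:,:,1].astype(float) # wood saturated, stone grey
    pts=[]
    for u in list(range(60,115))+list(range(240,290))+list(range(410,500)):
        v=L[135:160,u]; g=v[:-1]-v[1:]; i=g.argmax()
        w=g[max(i-1,0):i+2]; pts.append((u,135.5+(max(i-1,0)+np.arange(len(w)))@w/w.sum()))
    P=ray(pts,"top",0.0)[:,:2]; pf=np.polyfit(P[:,1],P[:,0],1)
    r=P[:,0]-np.polyval(pf,P[:,1]); k=abs(r)<.006; pf=np.polyfit(P[k,1],P[k,0],1)
    return pf,k.mean(),r[k].std()
E
python3 - <<'E'
from h import *
im=cv2.imread("pics/top.png"); pf,f,s=edge(im);print(pf,f,s,"x at y=-.215",np.polyval(pf,-.215))
print(im[140:156,270].tolist())
V=np.array(arm.calibration("top")["view"]);print(-V[:3,:3].T@V[:3,3])
ed=[(0,y) for y in(-.4,-.2,0,.2)]
im2=cv2.imread("pics/side.png")
for y in(-.4,-.2,.0,.2):
    p=[np.polyval(pf,y),y,0];cv2.circle(im2,tuple(map(int,project(p,"side")[0].round())),2,(0,255,0),-1)
for q in cv2.boxPoints(((529,-215),(220,140),77.9)): cv2.circle(im2,tuple(map(int,project([*(q/1000),.008],"side")[0].round())),1,(0,0,255),-1)
cv2.imwrite("pics/c.png",cv2.resize(im2[80:384,200:512],None,fx=1.9,fy=1.9))
E
```

```text
[0.01685529 0.68483653] 1.0 0.0004160846159068602 x at y=-.215 0.6812126413922429
[[51, 91, 135], [51, 90, 134], [51, 91, 135], [50, 90, 135], [51, 91, 135], [59, 96, 136], [97, 115, 135], [132, 133, 134], [135, 135, 134], [134, 134, 132], [129, 129, 128], [126, 126, 124], [126, 126, 123], [127, 128, 125], [130, 130, 128], [132, 132, 130]]
[0.34933575 0.07503448 1.84698124]
```

View pics/c.png

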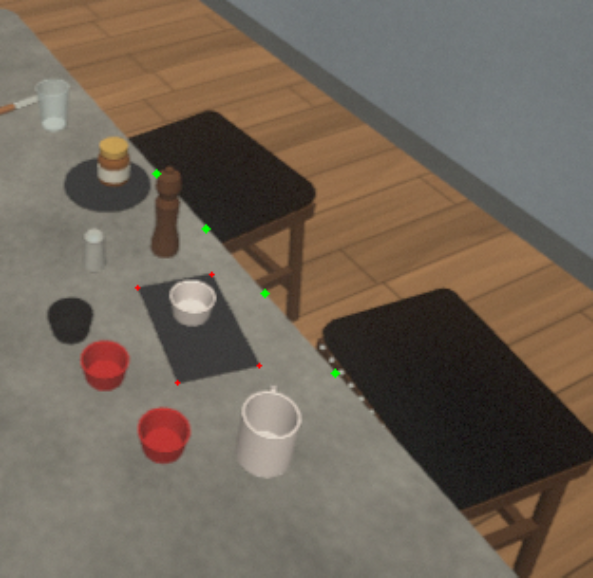

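Request:
{"api": "apply_moves", "payload": {"motion": [{"xyz": [0.38, -0.81, 0], "turn": [0, 0, 0.2]}, {"xyz": [0.38, -0.81, 0], "turn": [0, 0, 0.2]}, {"xyz": [0.38, -0.81, 0], "turn": [0, 0, 0.2]}, {"xyz": [0.38, -0.81, 0], "turn": [0, 0, 0.2]}, {"xyz": [0.38, -0.81, 0], "turn": [0, 0, 0.2]}, {"xyz": [0.38, -0.81, 0], "turn": [0, 0, 0.2]}, {"xyz": [0.38, -0.81, 0], "turn": [0, 0, 0.2]}, {"xyz": [0.38, -0.81, 0], "turn": [0, 0, 0.2]}, {"xyz": [0.38, -0.81, 0], "turn": [0, 0, 0.2]}, {"xyz": [0.38, -0.81, 0], "turn": [0, 0, 0.2]}, {"xyz": [0.38, -0.81, 0], "turn": [0, 0, 0.14]}, {"xyz": [0.38, -0.81, 0], "turn": [0, 0, 0]}, {"xyz": [0.38, -0.81, 0], "turn": [0, 0, 0]}], "hand": 1}}

```text
time: 2.1
eef_pos: [0.4997, 0.098, 0.2507]
orientation: [0.332, 3.123, 0.001]
wrist_force: [2.0, -0.3, 0.0]
grip_width: 0.0857
grasp_force: 0.0
```

The projected edge (green) and board corners (red) match the side picture. I'll move behind the board's near side and go down.

Request:
{"api": "apply_moves", "payload": {"motion": [{"xyz": [-0.17, -0.73, 0]}, {"xyz": [-0.17, -0.73, 0]}, {"xyz": [-0.17, -0.73, 0]}, {"xyz": [-0.17, -0.73, 0]}, {"xyz": [-0.17, -0.73, 0]}, {"xyz": [-0.17, -0.73, 0]}, {"xyz": [-0.17, -0.73, 0]}, {"xyz": [-0.17, -0.73, 0]}, {"xyz": [0, 0, 0]}, {"xyz": [0, 0, -0.8]}, {"xyz": [0, 0, -0.8]}, {"xyz": [0, 0, -0.8]}, {"xyz": [0, 0, -0.8]}, {"xyz": [0, 0, -0.8]}, {"xyz": [0, 0, -0.2]}, {"xyz": [0, 0, -0.2]}, {"xyz": [0, 0, 0]}, {"xyz": [0, 0, 0]}]}}

```text
invalid input at $.motion[0]: expected keys xyz, turn
```

```bash
python3 - <<'E'
from h import *
a=arm.grab_frame("side")
s=arm.state();print(s["eef_pos"],s["orientation"],s["wrist_force"])
cv2.imwrite("pics/d.png",cv2.resize(a[180:330,200:380],None,fx=4,fy=4,interpolation=cv2.INTER_CUBIC))
E
```

```text
[0.50253317 0.08975925 0.25105683] [ 0.34574015  3.11897765 -0.00461052] [ 2.57627305 -6.65885329  0.49952563]
```

View pics/d.png

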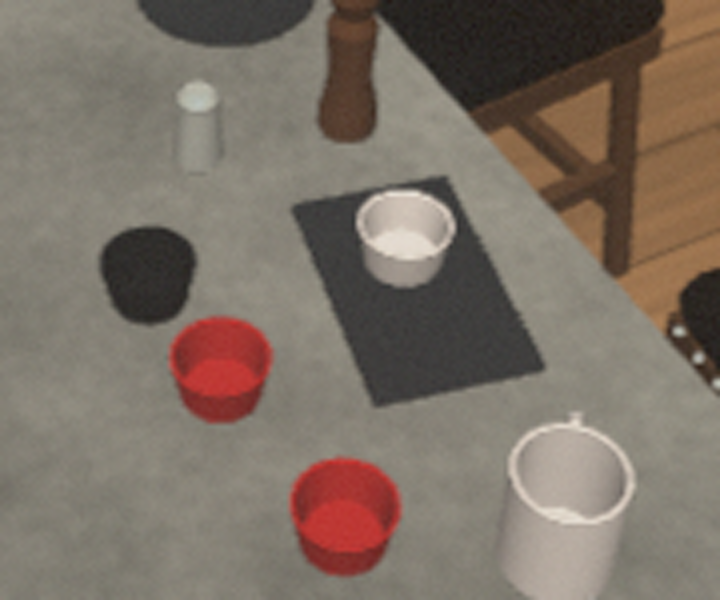

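The move was refused because its rows had no turn. The picture shows the board untouched, with the white ramekin at about (405,240) in the crop.

Request:
{"api": "apply_moves", "payload": {"motion": [{"xyz": [-0.17, -0.73, 0], "turn": [0, 0, 0]}, {"xyz": [-0.17, -0.73, 0], "turn": [0, 0, 0]}, {"xyz": [-0.17, -0.73, 0], "turn": [0, 0, 0]}, {"xyz": [-0.17, -0.73, 0], "turn": [0, 0, 0]}, {"xyz": [-0.17, -0.73, 0], "turn": [0, 0, 0]}, {"xyz": [-0.17, -0.73, 0], "turn": [0, 0, 0]}, {"xyz": [-0.17, -0.73, 0], "turn": [0, 0, 0]}, {"xyz": [-0.17, -0.7, 0], "turn": [0, 0, 0]}, {"xyz": [0, 0, 0], "turn": [0, 0, 0]}, {"xyz": [0, 0, -0.8], "turn": [0, 0, 0]}, {"xyz": [0, 0, -0.8], "turn": [0, 0, 0]}, {"xyz": [0, 0, -0.8], "turn": [0, 0, 0]}, {"xyz": [0, 0, -0.8], "turn": [0, 0, 0]}, {"xyz": [0, 0, -0.8], "turn": [0, 0, 0]}, {"xyz": [0, 0, -0.2], "turn": [0, 0, 0]}, {"xyz": [0, 0, -0.2], "turn": [0, 0, 0]}, {"xyz": [0, 0, 0], "turn": [0, 0, 0]}, {"xyz": [0, 0, 0], "turn": [0, 0, 0]}]}}

```text
time: 3.95
eef_pos: [0.4322, -0.1911, 0.0316]
orientation: [0.332, 3.122, -0.0]
wrist_force: [0.3, 0.1, -0.6]
grip_width: 0.0854
grasp_force: 0.0
```

```bash
python3 - <<'E'
from h import *
a=arm.grab_frame("side")
s=arm.state();print(s["time"],s["eef_pos"],s["orientation"],s["wrist_force"])
cv2.imwrite("pics/e.png",cv2.resize(a[180:330,200:380],None,fx=4,fy=4,interpolation=cv2.INTER_CUBIC))
E
```

```text
4.0 [ 0.43230013 -0.19113697  0.03173699] [ 3.31576059e-01  3.12126064e+00 -3.61334709e-04] [0.33076429 0.4685695  0.2331412 ]
```

View pics/e.png

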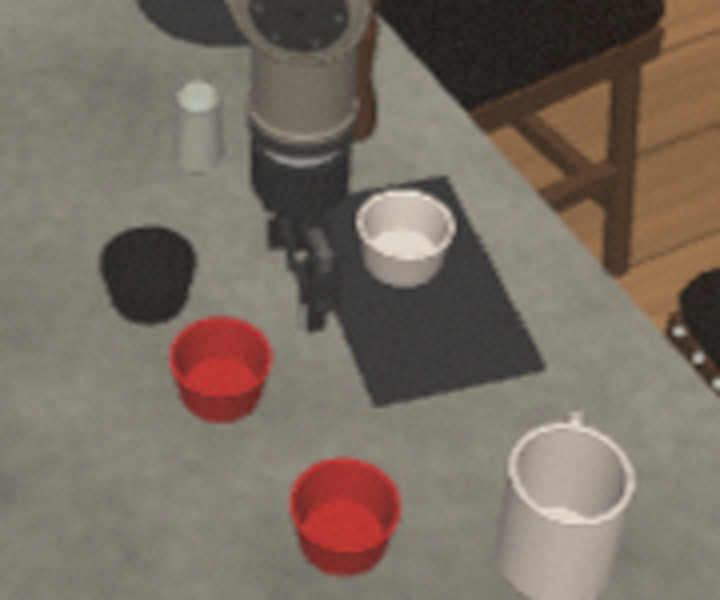

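The hand stands behind the near long side, with the right fingertip at about (315,325) in the crop and clear of the slate. I'll lower it in small steps and watch the vertical force.

Request:
{"api": "apply_moves", "payload": {"motion": [{"xyz": [0, 0, -0.1], "turn": [0, 0, 0]}, {"xyz": [0, 0, -0.1], "turn": [0, 0, 0]}, {"xyz": [0, 0, 0], "turn": [0, 0, 0]}]}}

```text
time: 4.3
eef_pos: [0.431, -0.1907, 0.0201]
orientation: [-0.332, -3.124, -0.0]
wrist_force: [-0.3, 0.1, 0.3]
grip_width: 0.0855
grasp_force: 0.0
```

Request:
{"api": "apply_moves", "payload": {"motion": [{"xyz": [0, 0, -0.04], "turn": [0, 0, 0]}, {"xyz": [0, 0, 0], "turn": [0, 0, 0]}]}}

```text
time: 4.5
eef_pos: [0.431, -0.1908, 0.0181]
orientation: [-0.332, -3.124, -0.0]
wrist_force: [-0.3, -0.5, 0.0]
grip_width: 0.0853
grasp_force: 0.0
```

Request:
{"api": "apply_moves", "payload": {"motion": [{"xyz": [0, 0, -0.04], "turn": [0, 0, 0]}, {"xyz": [0, 0, 0], "turn": [0, 0, 0]}]}}

```text
time: 4.7
eef_pos: [0.431, -0.1908, 0.0161]
orientation: [-0.332, -3.124, -0.0]
wrist_force: [-0.0, 0.2, -0.2]
grip_width: 0.0854
grasp_force: 0.0
```

Request:
{"api": "apply_moves", "payload": {"motion": [{"xyz": [0, 0, -0.06], "turn": [0, 0, 0]}, {"xyz": [0, 0, 0], "turn": [0, 0, 0]}]}}

```text
time: 4.9
eef_pos: [0.4309, -0.1908, 0.013]
orientation: [-0.332, -3.124, -0.0]
wrist_force: [-0.8, -1.0, -0.8]
grip_width: 0.0854
grasp_force: 0.0
```

Request:
{"api": "apply_moves", "payload": {"motion": [{"xyz": [0, 0, -0.04], "turn": [0, 0, 0]}, {"xyz": [0, 0, -0.04], "turn": [0, 0, 0]}, {"xyz": [0, 0, 0], "turn": [0, 0, 0]}]}}

```text
time: 5.2
eef_pos: [0.4309, -0.1908, 0.009]
orientation: [-0.332, -3.124, -0.0]
wrist_force: [-0.3, 0.4, 0.8]
grip_width: 0.0852
grasp_force: 0.0
```

Request:
{"api": "apply_moves", "payload": {"motion": [{"xyz": [0.06, -0.013, 0], "turn": [0, 0, 0]}, {"xyz": [0.06, -0.013, 0], "turn": [0, 0, 0]}, {"xyz": [0.06, -0.013, 0], "turn": [0, 0, 0]}, {"xyz": [0.06, -0.013, 0], "turn": [0, 0, 0]}, {"xyz": [0.06, -0.013, 0], "turn": [0, 0, 0]}, {"xyz": [0.06, -0.013, 0], "turn": [0, 0, 0]}]}}

```text
time: 5.8
eef_pos: [0.4494, -0.1948, 0.0093]
orientation: [-0.332, -3.124, -0.0]
wrist_force: [0.4, -0.7, 0.7]
grip_width: 0.0853
grasp_force: 0.0
```

Request:
{"api": "apply_moves", "payload": {"motion": [{"xyz": [0.06, -0.013, 0], "turn": [0, 0, 0]}, {"xyz": [0.06, -0.013, 0], "turn": [0, 0, 0]}]}}

```text
time: 6.0
eef_pos: [0.4509, -0.195, 0.0087]
orientation: [-0.332, -3.116, -0.004]
wrist_force: [-10.8, 3.3, 9.9]
grip_width: 0.0853
grasp_force: 5.9
```

Request:
{"api": "apply_moves", "payload": {"motion": [{"xyz": [0, 0, 0], "turn": [0, 0, 0]}, {"xyz": [0.04, -0.009, 0], "turn": [0, 0, 0]}, {"xyz": [0.04, -0.009, 0], "turn": [0, 0, 0]}]}}

```text
time: 6.3
eef_pos: [0.4541, -0.1957, 0.0086]
orientation: [-0.332, -3.114, -0.005]
wrist_force: [-11.9, 2.5, 9.5]
grip_width: 0.0852
grasp_force: 6.0
```

```bash
python3 - <<'E'
from h import *
a=arm.grab_frame("side");arm.grab_frame("top")
s=arm.state();print(s["time"],s["eef_pos"],s["orientation"],s["wrist_force"],s["wrist_torque"])
print(rect("top"),rect("side"))
cv2.imwrite("pics/f.png",cv2.resize(a[180:330,200:380],None,fx=4,fy=4,interpolation=cv2.INTER_CUBIC))
E
```

```text
6.4 [ 0.4551727  -0.19596875  0.00862478] [-0.33224262 -3.11642237 -0.00351861] [-8.03967996  1.89407626  5.37289459] [0.42175683 1.5320501  0.02317531]
[(0.81, ((539.0767211914062, -215.36228942871094), (228.11720275878906, 135.4390106201172), 82.025146484375), [[456.0, -319.0], [590.0, -338.0], [622.0, -112.0], [488.0, -93.0]]), (0.65, ((252.32211303710938, 57.42755126953125), (1932.0433349609375, 879.0166625976562), 88.4500503540039), [[-213.0, -896.0], [666.0, -920.0], [718.0, 1011.0], [-161.0, 1035.0]])] [(0.86, ((531.8934326171875, -214.75051879882812), (230.88414001464844, 143.81700134277344), 77.26445007324219), [[436.0, -312.0], [577.0, -343.0], [627.0, -118.0], [487.0, -86.0]])]
```

View pics/f.png

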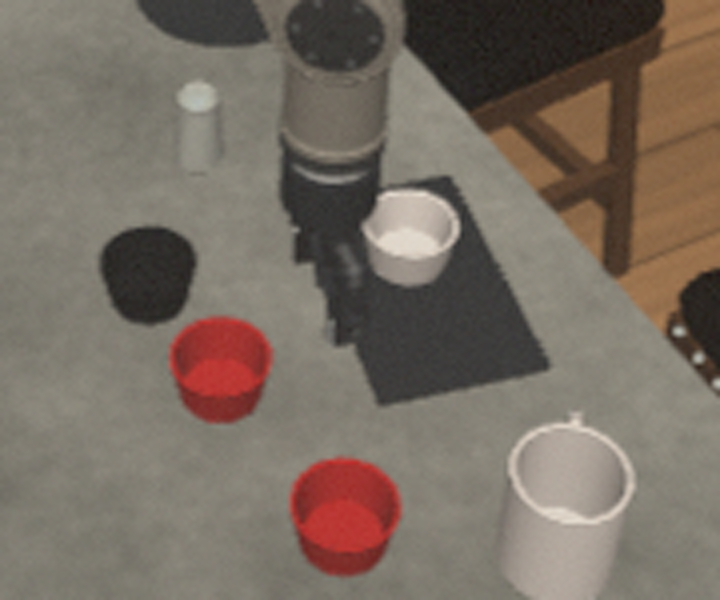

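The slate slid about 5 mm, and both fingers bear on its near side. I'll push on, turning the board gradually to square with the edge.

Request:
{"api": "apply_moves", "payload": {"motion": [{"xyz": [0.06, -0.01, 0], "turn": [0, 0, 0.08]}, {"xyz": [0.06, -0.01, 0], "turn": [0, 0, 0.08]}, {"xyz": [0.06, -0.01, 0], "turn": [0, 0, 0.08]}, {"xyz": [0.06, -0.01, 0], "turn": [0, 0, 0.08]}, {"xyz": [0.06, -0.01, 0], "turn": [0, 0, 0.08]}, {"xyz": [0.06, -0.01, 0], "turn": [0, 0, 0.08]}, {"xyz": [0.06, -0.01, 0], "turn": [0, 0, 0.08]}, {"xyz": [0.06, -0.01, 0], "turn": [0, 0, 0.08]}, {"xyz": [0.06, -0.01, 0], "turn": [0, 0, 0.08]}, {"xyz": [0.06, -0.01, 0], "turn": [0, 0, 0.08]}, {"xyz": [0.06, -0.01, 0], "turn": [0, 0, 0.08]}, {"xyz": [0.06, -0.01, 0], "turn": [0, 0, 0.08]}, {"xyz": [0.06, -0.01, 0], "turn": [0, 0, 0.08]}, {"xyz": [0.06, -0.01, 0], "turn": [0, 0, 0.08]}, {"xyz": [0.06, -0.01, 0], "turn": [0, 0, 0.08]}]}}

```text
time: 8.0
eef_pos: [0.501, -0.2045, 0.0086]
orientation: [-0.183, -3.13, -0.002]
wrist_force: [-7.0, -0.2, 3.1]
grip_width: 0.0853
grasp_force: 3.3
```

Request:
{"api": "apply_moves", "payload": {"motion": [{"xyz": [0.06, -0.01, 0], "turn": [0, 0, 0.08]}, {"xyz": [0.06, -0.01, 0], "turn": [0, 0, 0.08]}, {"xyz": [0.06, -0.01, 0], "turn": [0, 0, 0.08]}, {"xyz": [0.06, -0.01, 0], "turn": [0, 0, 0.08]}, {"xyz": [0.06, -0.01, 0], "turn": [0, 0, 0.08]}, {"xyz": [0.06, -0.01, 0], "turn": [0, 0, 0.08]}, {"xyz": [0.06, -0.01, 0], "turn": [0, 0, 0.08]}, {"xyz": [0.06, -0.01, 0], "turn": [0, 0, 0.08]}, {"xyz": [0.06, -0.01, 0], "turn": [0, 0, 0.08]}, {"xyz": [0.06, -0.01, 0], "turn": [0, 0, 0.08]}, {"xyz": [0.06, -0.01, 0], "turn": [0, 0, 0.08]}, {"xyz": [0.06, -0.01, 0], "turn": [0, 0, 0.08]}, {"xyz": [0.06, -0.01, 0], "turn": [0, 0, 0.08]}, {"xyz": [0.06, -0.01, 0], "turn": [0, 0, 0.08]}, {"xyz": [0.06, -0.01, 0], "turn": [0, 0, 0.08]}]}}

```text
time: 9.5
eef_pos: [0.5457, -0.2122, 0.0086]
orientation: [-0.033, -3.135, -0.002]
wrist_force: [-8.5, 0.1, 4.3]
grip_width: 0.0852
grasp_force: 4.0
```

```bash
python3 - <<'E'
from h import *
a=arm.grab_frame("side");t=arm.grab_frame("top")
s=arm.state();print(s["time"],s["eef_pos"],s["orientation"],s["wrist_force"])
print(rect("top")[:1],rect("side"))
cv2.imwrite("pics/g.png",np.hstack([cv2.resize(a[160:330,220:390],(400,400),interpolation=cv2.INTER_CUBIC),cv2.resize(t[120:240,270:390],(400,400),interpolation=cv2.INTER_CUBIC)]))
E
```

```text
9.6 [ 0.54653955 -0.21226607  0.0086449 ] [-3.22780571e-02 -3.13647412e+00 -1.19181042e-03] [-5.12722197 -0.56321965  2.17279866]
[(0.96, ((627.6253051757812, -217.20928955078125), (216.4156494140625, 137.0894317626953), 88.42974853515625), [[556.0, -323.0], [693.0, -327.0], [699.0, -111.0], [562.0, -107.0]])] [(0.82, ((624.1990966796875, -217.47280883789062), (222.3300018310547, 142.01919555664062), 89.25682067871094), [[552.0, -328.0], [694.0, -330.0], [697.0, -107.0], [555.0, -105.0]])]
```

View pics/g.png

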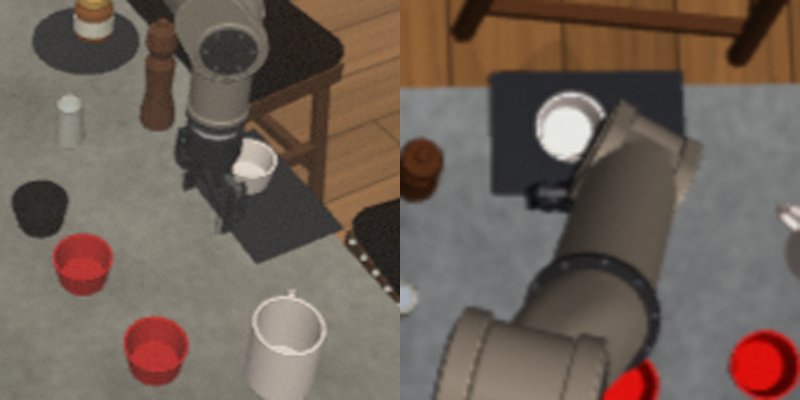

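The board is nearly square to the edge, overhangs about 16 mm and still carries the ramekin. About 34 mm remains.

Request:
{"api": "apply_moves", "payload": {"motion": [{"xyz": [0.05, -0.001, 0], "turn": [0, 0, 0.01]}, {"xyz": [0.05, -0.001, 0], "turn": [0, 0, 0.01]}, {"xyz": [0.05, -0.001, 0], "turn": [0, 0, 0.01]}, {"xyz": [0.05, -0.001, 0], "turn": [0, 0, 0.01]}, {"xyz": [0.05, -0.001, 0], "turn": [0, 0, 0.01]}, {"xyz": [0.05, -0.001, 0], "turn": [0, 0, 0]}, {"xyz": [0.05, -0.001, 0], "turn": [0, 0, 0]}, {"xyz": [0.05, -0.001, 0], "turn": [0, 0, 0]}, {"xyz": [0.05, -0.001, 0], "turn": [0, 0, 0]}, {"xyz": [0.05, -0.001, 0], "turn": [0, 0, 0]}, {"xyz": [0.05, -0.001, 0], "turn": [0, 0, 0]}, {"xyz": [0.05, -0.001, 0], "turn": [0, 0, 0]}, {"xyz": [0.04, -0.001, 0], "turn": [0, 0, 0]}, {"xyz": [0.03, -0.001, 0], "turn": [0, 0, 0]}, {"xyz": [0, 0, 0], "turn": [0, 0, 0]}, {"xyz": [0, 0, 0], "turn": [0, 0, 0]}]}}

```text
time: 11.3
eef_pos: [0.5794, -0.2129, 0.0086]
orientation: [-0.026, -3.136, -0.001]
wrist_force: [-6.5, 0.5, 3.4]
grip_width: 0.0854
grasp_force: 3.6
```

```bash
python3 - <<'E'
from h import *
a=arm.grab_frame("side");t=arm.grab_frame("top")
s=arm.state();print(s["time"],s["eef_pos"],s["orientation"],s["wrist_force"])
print(rect("top")[:1],rect("side"))
E
```

```text
11.4 [ 0.57939617 -0.21292086  0.00858322] [-2.63004563e-02 -3.13548441e+00 -1.59980347e-03] [-7.27289662  0.23758377  4.78707862]
[(0.84, ((662.0584106445312, -217.8258056640625), (220.38873291015625, 134.12753295898438), 89.74523162841797), [[595.0, -328.0], [729.0, -328.0], [730.0, -108.0], [595.0, -107.0]])] [(0.93, ((657.4006958007812, -220.241943359375), (218.3455810546875, 144.14285278320312), 89.75098419189453), [[585.0, -329.0], [729.0, -330.0], [730.0, -111.0], [586.0, -111.0]])]
```

Request:
{"api": "apply_moves", "payload": {"motion": [{"xyz": [-0.1, 0, 0], "turn": [0, 0, 0]}, {"xyz": [-0.2, 0, 0], "turn": [0, 0, 0]}, {"xyz": [-0.4, 0, 0], "turn": [0, 0, 0]}, {"xyz": [-0.5, 0, 0], "turn": [0, 0, 0]}, {"xyz": [-0.2, 0, 0.4], "turn": [0, 0, 0]}, {"xyz": [0, 0, 0.8], "turn": [0, 0, 0]}, {"xyz": [0, 0, 0.9], "turn": [0, 0, 0]}, {"xyz": [0, 0, 0.9], "turn": [0, 0, 0]}, {"xyz": [0, 0, 0.9], "turn": [0, 0, 0]}, {"xyz": [0, 0, 0.9], "turn": [0, 0, 0]}, {"xyz": [0, 0.7, 0], "turn": [0, 0, 0]}, {"xyz": [0, 0.8, 0], "turn": [0, 0, 0]}, {"xyz": [0, 0.8, 0], "turn": [0, 0, 0]}, {"xyz": [0, 0.8, 0], "turn": [0, 0, 0]}, {"xyz": [0, 0.8, 0], "turn": [0, 0, 0]}, {"xyz": [0, 0.8, 0], "turn": [0, 0, 0]}, {"xyz": [0, 0, 0], "turn": [0, 0, 0]}, {"xyz": [0, 0, 0], "turn": [0, 0, 0]}]}}

```text
time: 13.3
eef_pos: [0.5122, 0.0231, 0.2492]
orientation: [0.021, 3.141, 0.0]
wrist_force: [-0.6, -1.2, 0.6]
grip_width: 0.0856
grasp_force: 0.0
```

```bash
python3 - <<'E'
from h import *
a=arm.grab_frame("side");t=arm.grab_frame("top")
s=arm.state();print(s["time"],s["eef_pos"],s["wrist_force"])
print(rect("top")[:1],rect("side"))
cv2.imwrite("pics/h.png",np.hstack([cv2.resize(a[160:330,220:390],(400,400),interpolation=cv2.INTER_CUBIC),cv2.resize(t[120:240,270:390],(400,400),interpolation=cv2.INTER_CUBIC)]))
E
```

```text
13.4 [0.51238562 0.02096504 0.24926861] [-0.38292198 -1.22961983  0.41390859]
[(0.88, ((656.2081298828125, -218.37289428710938), (223.0810546875, 141.25927734375), 88.42536163330078), [[583.0, -328.0], [724.0, -332.0], [730.0, -109.0], [589.0, -105.0]])] [(0.59, ((656.9688720703125, -217.17933654785156), (146.46597290039062, 225.0296173095703), 0.10006223618984222), [[584.0, -105.0], [584.0, -330.0], [730.0, -330.0], [730.0, -105.0]])]
```

View pics/h.png

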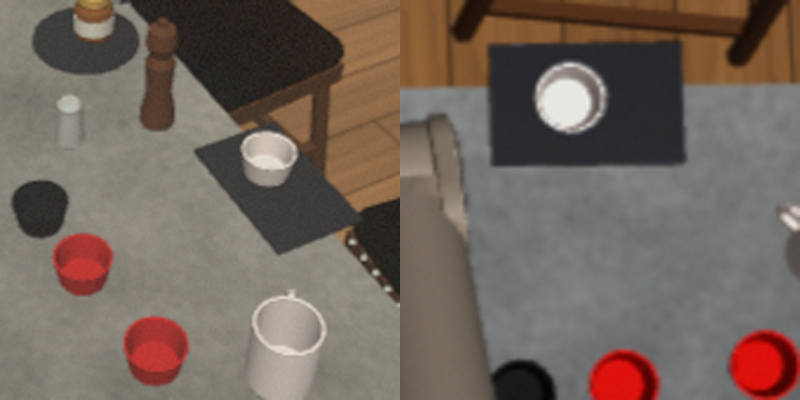

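The board sits parallel to the edge with about 4.7 cm overhanging. The ramekin is upright on it, the bystanders are where they were, and the hand is clear.

```bash
python3 -c "
from station import arm
print(arm.sign_off())"
```

```text
the job is handed in; nothing more can be done
None
```

The job is handed in: the rectangular slate sticks out about 4.5 to 5 cm past the edge by the camera measurements, parallel to it to within about 1°, with the ramekin still standing on it, the other things unmoved as far as the last pictures show, and the hand clear.

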